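# Wind the clockwork tube mixer and start it

### The arm

A 6-joint arm with a two-finger parallel gripper is mounted at the origin on the work surface. World frame = base frame: x ahead of the robot, y to its left, z up, the work surface at z = 0. Lengths are in m, angles in rad, forces in N, time in s.
With the tool pointing down it reaches from about 0.325 to 1 m from the base axis. Payload 5.1 kg.
Tool frame: the origin (TCP) lies at the very end of the fingers, on their centre line; the grasp point (between the pads) lies 19 mm behind it (ctrl.grip_depth is the distance from the TCP to the grasp point, in m); z points along the fingers, y is the line along which they close (so a half turn about z gives the same grasp; the last joint's range is limited). The gripper opens to 85 mm and grips with 20 to 120 N. Pads are 22 mm wide; open, the fingers measure 114 mm over their backs; the gripper's body (76 mm by 85 mm) begins 54 mm behind the grasp point. The pads swing forward as they close: fully open they stand 13 mm farther back than shut.
Start: joints at [-1.233, 0.124, 1.65, -0, 1.367, -0.083], TCP at [0.265, -0.593, 0.208] pointing down, gripper open.
Joint ranges: [-2.61, 2.61], [-1.02, 2.33], [0.03, 2.71], [-1.35, 4.49], [0.32, 2.68], [-2.91, 2.91]. Speed limits (rad/s): [2.57, 2.57, 3.14, 3.14, 3.14, 3.14].

### API

Orientations are given as a unit quaternion [x, y, z, w].
In Python, from station import ctrl gives the robot as it stands. The module is installed in compiled form; this text tells all that it offers.
- The arm moves only by the tool play_rows, never from a script. Its argument "motion" is a list that holds one entry, the list of rows, each a list of 6 numbers: the shift along the tool's x, y, z in m, then the turn, a rotation vector about the tool's x, y, z in rad. A call has 1 to 20 rows; each row is the pose to reach, as a shift and turn from the pose commanded when the call began, along the tool's axes at that moment; what a row does not reach only later rows make up. A row lasts 1/12 s, in which the tool goes at most 41.7 mm and 7.16 degrees, less where a joint would pass 70% of its speed; a pose out of reach is approached as far as the arm can. A call with a gripper value outside its range is refused whole. "claw" is the finger opening in m, from 0 to 0.0854, set as the call begins (left out, the last holds). The fingers move at their own pace and stop on an object; the grip force is fixed at half the most. Time passes only in rows, so rows that repeat a pose let the fingers close. It gives the time, the measured TCP pose, the force, the opening and the grip force at its end, in the units of the state.
- ctrl.state(): the state, without advancing time (a new reading comes with each control period).
- ctrl.grab_frame(name): name is "side" or "top" or "wrist"; returns the picture (384x512x3 uint8, blue, green, red); there is no depth.
- ctrl.camera_params(name): a dict with "fx", "fy", "cx", "cy" (pixels), "rvec" (rotation vector, rad) and "tvec" (3), from world to camera coordinates, as OpenCV has them. Camera axes: x right, y down, z forward; pixel columns grow to the right and rows downward; lengths in m; the calibration is good to about 2 mm. The wrist camera is an equidistant fisheye: a pixel r from the principal point sees the ray r / f radians off the axis. A picture is of the moment at which its call begins: read the wrist's pose just before it. camera_params takes no time and is no camera call; for the wrist camera it gives the pose at the moment of the call.
- ctrl.finish_job(): hands the job in; it is judged then, once.
The state is a dict: "t": time; "joint_pos": joint angles; "joint_vel": joint speeds; "effort": joint torques, N m; "ee_pos": TCP position; "eef_rot": TCP orientation; "wrist_force": force on the tool from outside, world axes, zero at the start; "ft_torque": the same for the moment, N m; "finger_gap": finger opening in m; "gripper_force": force on a finger pad.
Only numpy, scipy, OpenCV 4.12 (cv2) and the standard library are available. Lean on these libraries where they do the work, as an engineer would, in place of code of your own. Each camera call takes 0.05 s, during which the arm holds its last target. There are 200 camera calls.

### The job

Wind the mixer's brass key clockwise, in several partial turns, until its gauge pointer rests in the green band with the key let go (not into the red). Then pull the red stop plug straight up out of its socket so that the carousel of tubes starts to turn, and put the plug down in the steel tray. Leave everything else on the bench as it is.

Things in the scene. Friction and masses are not known exactly. Their poses are not given: they have to be found in the camera images.
- mixer: White clockwork tube mixer, a fixed housing 160 (x) x 300 (y) x 60 mm high. Origin: centre of its underside; at yaw 0 its front faces the robot (-x). On its top: the key at x +20, y +90 mm; a round gauge 62 mm across at x -42, y +45; the carousel's axis at x +15, y -60; the black socket with the stop plug at x -60, y -60.
- key (a joint): Winding of the key, rad, growing clockwise seen from above; 0 run down, stop at 5.9. The gauge's black pointer turns 0.9 times as far: green 4.25 to 5.4, red above. The spring pulls back 0.035 N m at 0, 0.24 N m at 5.9. A ratchet clicks every 0.39 rad: let go, the key springs back to the last click (up to 0.39 rad) and stays; it cannot be turned back. Needs several grasps.
- key_grip (a point): On the key's vertical axis, middle of its brass wings, 102 mm above the bench. Wings: a flat upright plate 58 mm along this frame's x, 9 mm thick along y, 28 mm high (14 mm above and below this point); z up. The frame turns with the key. Pinch it across the thickness from above; the housing's top is 42 mm below.
- plug_head (a point): Middle of the stop plug's red head, 110 mm above the bench while seated. Head: 24 mm (x) x 14 mm (y) x 32 mm high (16 mm above and below this point), z up along the plug. Free space around it for a grasp across y, with fingertips no lower than 16 mm below this point.
- plug: Loose stop plug, 40 g, 64 mm long; origin at the foot of its 10 mm steel stem, 32 mm long below the red head. It stands in a socket 18 mm deep; a sprung detent slide (steel, in the socket's front wall) grips a groove of the stem: some 7 N, at most 15 N, of straight upward pull frees it within 8 mm; 20 mm of lift clears the socket.
- carousel (a joint): Angle of the grey carousel (116 mm disc with six capped tubes, up to 88 mm above the bench), rad, counter-clockwise from above. Near 0 its orange tab (reaching 82 mm from its axis, top 88 mm above the bench) leans on the plug's stem; once the plug is out it turns by itself at about 1 rad/s, up to 4.6 rad.
- tray: Fixed open steel tray 130 (x) x 150 (y) x 22 mm high, walls and floor 4 to 5 mm thick; origin: centre of its underside. On one side of the mixer; the basket is on the other.
- basket: Cream basket 120 x 140 x 45 mm with blue tubes, fixed. Not the place for the plug. Origin: centre of its underside.
- tape: Bystander: white ring of tape 64 mm across, 18 mm high. Origin: centre of its underside.
- foam: Bystander: white foam block 60 x 80 x 22 mm with three steel pins up to 50 mm high. Origin: centre of its underside.
- jar: Bystander: small white jar with blue cap, 52 mm across, 60 mm high. Origin: centre of its underside.
- stain: Bystander: amber stain bottle, 44 mm across, 90 mm high. Origin: centre of its underside.
- slidebox: Bystander: blue slide box 80 x 50 x 30 mm. Origin: centre of its underside.

How it is judged:
By the outcome, as a careful person would: the job done as asked, in the order asked, and still so for the second after the job is handed in, with the robot touching nothing.
It also fails if it takes over 72 s, if anything falls off the work surface, if the arm or the gripper's body presses on something with over 40 N, if the wrist force passes 120 N, or if a joint passes its speed limit or range.

## Working session

There is one attempt and no reset: what is moved stays moved. The work goes in short steps, Python scripts to look and compute and a tool call to move; the robot and the scene stay as the last step left them, time stands still between calls to the robot, and variables do not carry over. Pictures are saved under pics/ and viewed, at most 10 in all, crops included, and the job is handed in when it is done.

Besides the shell and the picture viewer there is one more tool, called after "Emit:" as name(argument=value, ...), one argument or row to a line, values as JSON. play_rows: Moves the arm, as the interface text tells. Its arguments: {"type":"object","properties":{"motion":{"type":"array"},"claw":{"type":"number"}},"required":["motion"]}

```bash
mkdir -p pics; python3 - <<'E'
from station import ctrl
import cv2,numpy as np
a=ctrl.grab_frame("top");b=ctrl.grab_frame("side");
cv2.imwrite("pics/top0.png",a);cv2.imwrite("pics/side0.png",b)
for n in("top","side","wrist"):
  p=ctrl.camera_params(n);R=cv2.Rodrigues(np.array(p["rvec"]))[0];print(n,p["fx"],p["cx"],p["cy"],-R.T@np.array(p["tvec"]).ravel(),R[2])
s=ctrl.state();print(s["ee_pos"],s["eef_rot"],s["t"],s["finger_gap"])
E
```

```text
top 354.8964864005431 255.90808481544698 196.23605520853823 [0.39392858 0.0028375  0.96892064] [ 0.17394363 -0.01429905 -0.98465179]
side 434.570238078027 245.52855796306793 190.3382559719662 [0.0665676  0.55683523 0.68230084] [ 0.54003841 -0.5762596  -0.61341943]
wrist 297.3186396354542 250.49982258616433 185.33199243265253 [ 0.32767328 -0.56471844  0.37210395] [-0.24965264 -0.11022027 -0.96204213]
[ 0.26528331 -0.59274622  0.2068756 ] [ 9.77946756e-01  2.08852194e-01 -1.06061826e-04 -9.44886085e-04] 0.1 0.0851557022445419
```

View pics/top0.png

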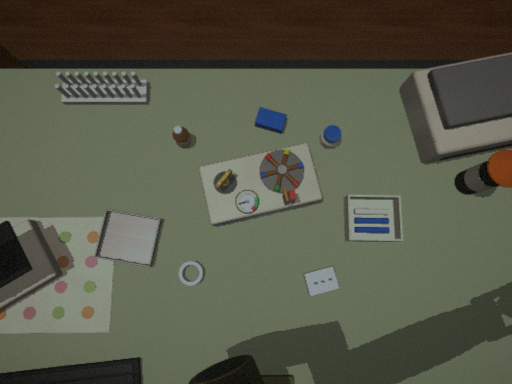

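View pics/side0.png

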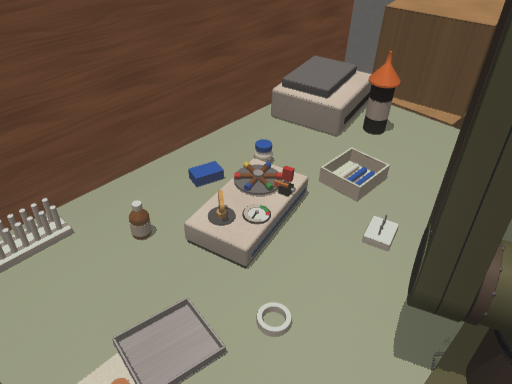

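The top view shows the mixer with its key near (225,180), gauge at (247,202), carousel at (282,171) and red plug at (291,197). The steel tray is at (129,238) and the basket at (375,218). In the side view the key is near (222,203), the plug head at (288,174) and the tray at (168,345).

```bash
cat > h.py <<'E'
from station import ctrl
import cv2,numpy as np
from scipy.spatial.transform import Rotation as Ro
def cam(n):
    p=ctrl.camera_params(n);R=cv2.Rodrigues(np.array(p["rvec"]))[0];return p,R,-R.T@np.array(p["tvec"]).ravel()
def ray(c,uv,fish=False):
    p,R,C=c;x=(uv[0]-p["cx"])/p["fx"];y=(uv[1]-p["cy"])/p["fy"]
    if fish:
        r=np.hypot(x,y);d=np.array([x*np.sinc(r/np.pi),y*np.sinc(r/np.pi),np.cos(r)])
    else: d=np.array([x,y,1.])
    d=R.T@d;return C,d/np.linalg.norm(d)
def plane(c,uv,z,fish=False):
    C,d=ray(c,uv,fish);return C+d*(z-C[2])/d[2]
def tri(rays):
    A=sum(np.eye(3)-np.outer(d,d) for C,d in rays);b=sum((np.eye(3)-np.outer(d,d))@C for C,d in rays)
    P=np.linalg.solve(A,b);return P,[np.linalg.norm(np.cross(P-C,d)) for C,d in rays]
def blobs(im,lo,hi,roi,amin=8):
    h=cv2.cvtColor(im,cv2.COLOR_BGR2HSV);x0,y0,x1,y1=roi
    lo,hi=np.array(lo),np.array(hi)
    m=cv2.inRange(h,lo,hi)
    if lo[0]<=0: m|=cv2.inRange(h,np.array([172,lo[1],lo[2]]),np.array([180,hi[1],hi[2]]))
    z=np.zeros_like(m);z[y0:y1,x0:x1]=m[y0:y1,x0:x1]
    n,l,s,c=cv2.connectedComponentsWithStats(z)
    return sorted([(int(s[i,4]),c[i].round(1).tolist(),s[i,:4].tolist()) for i in range(1,n) if s[i,4]>=amin],reverse=True),z
E
python3 - <<'E'
from h import *
a=cv2.imread("pics/top0.png");b=cv2.imread("pics/side0.png")
A=cv2.resize(a[140:225,195:325],None,fx=6,fy=6,interpolation=cv2.INTER_CUBIC)
B=cv2.resize(b[155:260,180:315],None,fx=5.5,fy=5.5,interpolation=cv2.INTER_CUBIC)
cv2.imwrite("pics/a.png",A);cv2.imwrite("pics/b.png",B)
for n,im,roi in(("top",a,(195,140,325,225)),("side",b,(180,155,315,260))):
  print(n,"red",blobs(im,(0,140,60),(6,255,255),roi)[0][:5]);print("brass",blobs(im,(12,130,60),(28,255,255),roi)[0][:5])
E
```

```text
top red [(45, [291.8, 194.1], [289, 190, 7, 10]), (25, [295.1, 182.8], [292, 180, 7, 6]), (23, [267.6, 156.5], [265, 154, 6, 6])]
brass [(72, [222.8, 178.5], [216, 170, 16, 18]), (50, [285.1, 155.6], [282, 149, 7, 15]), (35, [285.4, 194.2], [283, 188, 6, 13]), (31, [289.3, 177.1], [286, 173, 8, 9]), (31, [278.9, 179.6], [277, 175, 5, 10])]
side red [(160, [285.5, 173.3], [276, 166, 18, 15]), (25, [237.0, 175.0], [235, 173, 5, 5]), (12, [267.8, 212.8], [266, 211, 4, 4])]
brass [(66, [220.8, 199.2], [218, 191, 6, 17]), (34, [247.1, 165.0], [244, 162, 8, 7]), (25, [269.0, 174.7], [264, 174, 11, 3]), (20, [245.6, 174.4], [241, 174, 11, 2]), (19, [281.4, 182.2], [275, 180, 14, 5])]
```

View pics/a.png

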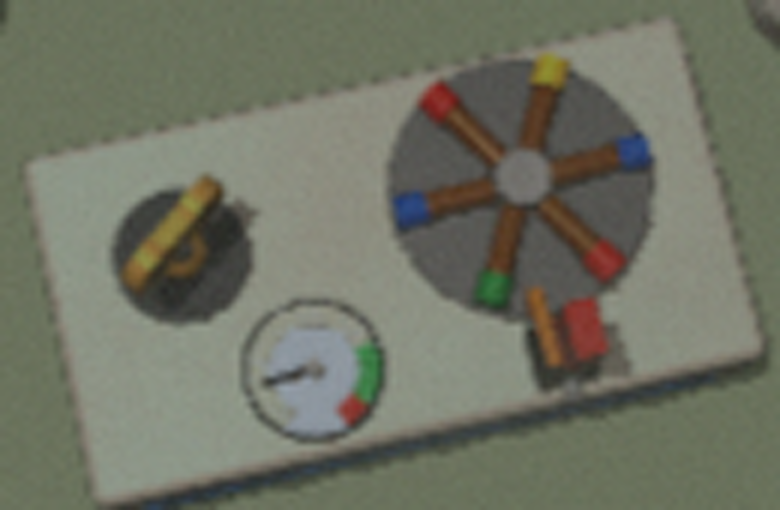

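View pics/b.png

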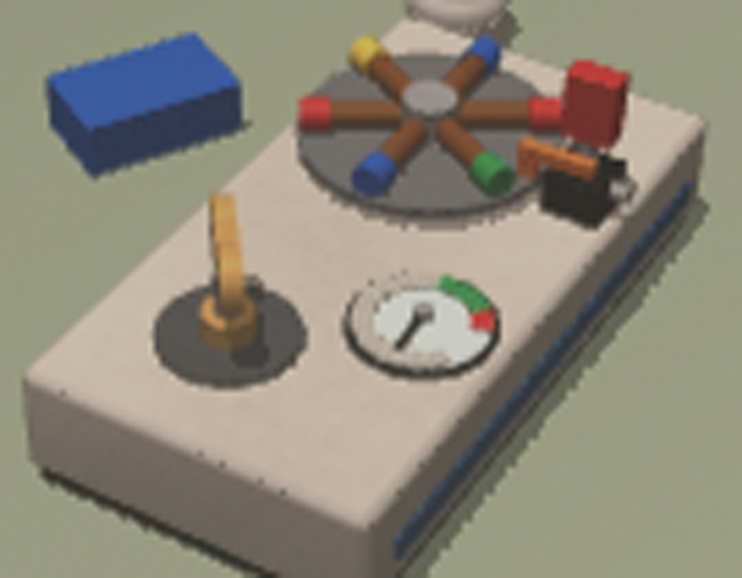

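The enlarged top view shows the pointer pointing left (tip (268,381), hub (315,370)), green from about (367,347) to (362,400) and red beyond. The key wing runs (135,275) to (210,190), the plug head top is near (585,330), and the housing corners are (30,162), (672,20), (762,355) and (97,503). In the side crop the wing top runs about (222,195) to (230,310) and the plug head is centred near (596,105).

```bash
python3 - <<'E'
from h import *
np.set_printoptions(precision=4,suppress=True)
t,s=cam("top"),cam("side")
T=lambda u,v:(u/6+195-.4,v/6+140-.4)
S=lambda u,v:(u/5.5+180-.4,v/5.5+155-.4)
c=[plane(t,T(*q),.06)[:2] for q in((30,162),(672,20),(762,355),(97,503))]
print("corners",c);m=np.mean(c,0)
d=(c[0]-c[1]);e=c[3]-c[2];f=c[0]-c[3];print("len",[np.linalg.norm(v) for v in(d,e,f,c[1]-c[2])])
yaw=np.mean([np.arctan2(v[1],v[0])-o for v,o in((d,np.pi/2),(e,np.pi/2),(f,0),(c[1]-c[2],0))]);print("mixer",m,"yaw",yaw)
R=np.array([[np.cos(yaw),-np.sin(yaw)],[np.sin(yaw),np.cos(yaw)]])
for n,p in dict(key=(.02,.09),gauge=(-.042,.045),car=(.015,-.06),plug=(-.06,-.06)).items(): print(n,m+R@p)
# wing ends top edge z~.116
w=[plane(t,T(*q),.114)[:2] for q in((132,278),(212,187))];print("wing",w,"mid",np.mean(w,0),"len",np.linalg.norm(w[0]-w[1]),"yaw",np.arctan2(*(w[1]-w[0])[::-1]))
print("key tri",tri([ray(t,T(172,232)),ray(s,S(224,202))]))
print("key tri lower",tri([ray(t,(222.8,178.5)),ray(s,(220.8,199.2))]))
print("plug tri",tri([ray(t,T(585,330)),ray(s,S(596,75))]), "plane", plane(t,T(585,325),.126))
print("key plane side",plane(s,S(228,245),.102))
a=cv2.imread("pics/top0.png")
tr=[plane(t,q,.022)[:2] for q in((113,211),(160,216),(153,265),(98,255))];print("tray",tr,np.mean(tr,0))
sr=[plane(s,q,.022)[:2] for q in((115,345),(184,305),(222,346),(153,392))];print("tray side",np.mean(sr,0))
g=[plane(t,T(*q),.062)[:2] for q in((315,370),(265,382),(367,347),(365,400),(345,422))]
print("gauge",g[0],[np.degrees(np.arctan2(*(q-g[0])[::-1])) for q in g[1:]])
E
```

```text
corners [array([0.6343, 0.1375]), array([ 0.6989, -0.147 ]), array([ 0.5472, -0.1814]), array([0.4842, 0.1057])]
len [np.float64(0.2917067331357857), np.float64(0.29397293387429274), np.float64(0.15347335502064235), np.float64(0.1556001517692862)]
mixer [ 0.5911 -0.0213] yaw 0.2178798440219208
key [0.5912 0.0709]
gauge [0.5404 0.0136]
car [ 0.6188 -0.0766]
plug [ 0.5455 -0.0928]
wing [array([0.571 , 0.0868]), array([0.6092, 0.0543])] mid [0.5901 0.0706] len 0.05013590510528904 yaw -0.7039174869761622
key tri (array([0.5899, 0.0713, 0.1247]), [np.float64(0.0025816898539783293), np.float64(0.002581689853978369)])
key tri lower (array([0.5918, 0.0725, 0.1041]), [np.float64(0.00015612324132841624), np.float64(0.00015612324132861333)])
plug tri (array([ 0.5481, -0.0971,  0.121 ]), [np.float64(0.0008168384877868731), np.float64(0.0008168384877868636)]) plane [ 0.5486 -0.097   0.126 ]
key plane side [0.5933 0.0702 0.102 ]
tray [array([0.5225, 0.3717]), array([0.5085, 0.2458]), array([0.3799, 0.2588]), array([0.4065, 0.4033])] [0.4543 0.3199]
tray side [0.4444 0.3363]
gauge [0.541  0.0125] [np.float64(103.45839739358894), np.float64(-66.05581598734659), np.float64(-121.47911768192566), np.float64(-150.4660866682885)]
```

```bash
cat >> h.py <<'E'
def row(p,phi):
    s=ctrl.state();R0=Ro.from_quat(s["eef_rot"]);p0=np.array(s["ee_pos"])
    x=np.array([np.cos(phi),np.sin(phi),0]);z=np.array([0,0,-1.]);R1=Ro.from_matrix(np.c_[x,np.cross(z,x),z])
    print("t",round(s["t"],2),"row",(R0.inv().apply(np.array(p)-p0)).round(4).tolist(),(R0.inv()*R1).as_rotvec().round(3).tolist(),"q",np.round(s["joint_pos"],2))
E
python3 - <<'E'
from h import *
row([.592,.0715,.24],2.44)
E
```

```text
t 0.1 row [0.5696, -0.4729, -0.0321] [-0.001, -0.002, -2.019] q [-1.23  0.12  1.65  0.    1.37 -0.08]
```

Emit:
play_rows(
  motion=[
    [[0.57,-0.473,-0.032,0,0,-2.019],[0.57,-0.473,-0.032,0,0,-2.019],[0.57,-0.473,-0.032,0,0,-2.019],[0.57,-0.473,-0.032,0,0,-2.019],[0.57,-0.473,-0.032,0,0,-2.019],[0.57,-0.473,-0.032,0,0,-2.019],[0.57,-0.473,-0.032,0,0,-2.019],[0.57,-0.473,-0.032,0,0,-2.019],[0.57,-0.473,-0.032,0,0,-2.019],[0.57,-0.473,-0.032,0,0,-2.019],[0.57,-0.473,-0.032,0,0,-2.019],[0.57,-0.473,-0.032,0,0,-2.019],[0.57,-0.473,-0.032,0,0,-2.019],[0.57,-0.473,-0.032,0,0,-2.019],[0.57,-0.473,-0.032,0,0,-2.019],[0.57,-0.473,-0.032,0,0,-2.019],[0.57,-0.473,-0.032,0,0,-2.019],[0.57,-0.473,-0.032,0,0,-2.019],[0.57,-0.473,-0.032,0,0,-2.019],[0.57,-0.473,-0.032,0,0,-2.019]],
  ],
)

```text
t: 1.77
ee_pos: [0.5925, 0.0728, 0.2392]
eef_rot: [0.342, 0.94, -0.0, -0.001]
wrist_force: [-0.9, -0.8, -0.6]
finger_gap: 0.0852
gripper_force: 0.0
```

```bash
python3 - <<'E'
from h import *
c=cam("wrist");a=ctrl.grab_frame("wrist");cv2.imwrite("pics/w1.png",a);import pickle;pickle.dump(c,open("w1.pkl","wb"))
print(c[2]);row([.592,.0715,.083],2.44)
def proj(P):
    p,R,C=c;v=R@(np.array(P)-C);th=np.arctan2(np.hypot(*v[:2]),v[2]);k=th/np.hypot(*v[:2]);return (v[:2]*k*p["fx"]+[p["cx"],p["cy"]]).round(1)
print(proj([.592,.0715,.102]),proj([.54,.0125,.062]),proj([.547,-.095,.11]))
E
```

```text
[0.53869056 0.11749013 0.40448024]
t 1.82 row [-0.0001, -0.0, 0.1562] [-0.001, -0.001, 0.001] q [ 0.03 -0.01  1.74 -0.    1.42 -0.84]
[250.  171.1] [184.2 162.2] [117. 234.]
```

View pics/w1.png

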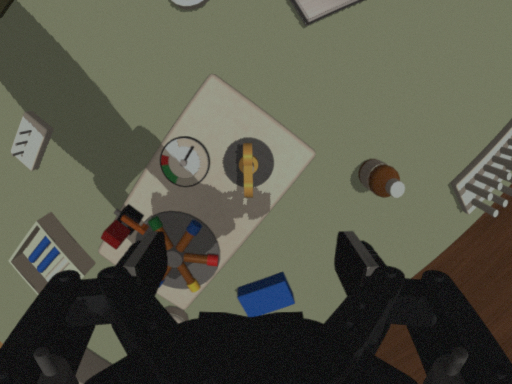

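The wrist view shows the key wing upright at (248,146)–(248,196), where I predicted it and aligned with the tool. The plug is at about (115,236), also as predicted. Going down to grasp.

Emit:
play_rows(
  motion=[
    [[0,0,0.04,0,0,0],[0,0,0.08,0,0,0],[0,0,0.12,0,0,0],[0,0,0.14,0,0,0],[0,0,0.156,0,0,0],[0,0,0.156,0,0,0]],
  ],
)

```text
t: 2.32
ee_pos: [0.5884, 0.0695, 0.0788]
eef_rot: [0.345, 0.939, -0.002, -0.004]
wrist_force: [-1.5, -0.2, -0.1]
finger_gap: 0.0853
gripper_force: 0.0
```

Emit:
play_rows(
  motion=[
    [[0,0,0,0,0,0],[0,0,0,0,0,0],[0,0,0,0,0,0],[0,0,0,0,0,0],[0,0,0,0,0,0],[0,0,0,0,0,0],[0,0,0,0,0,0],[0,0,0,0,0,0],[0,0,0,0,0,0],[0,0,0,0,0,0],[0,0,0,0,0,0],[0,0,0,0,0,0]],
  ],
  claw=0,
)

```text
t: 3.32
ee_pos: [0.5921, 0.0701, 0.0852]
eef_rot: [0.343, 0.939, -0.002, -0.0]
wrist_force: [-5.1, -5.1, 5.0]
finger_gap: 0.0065
gripper_force: 58.9
```

```bash
python3 - <<'E'
from h import *
s=ctrl.state();print(s["t"],s["ee_pos"],s["finger_gap"],s["gripper_force"],s["wrist_force"],s["ft_torque"])
E
```

```text
3.3167 [0.59206386 0.07009307 0.08518405] 0.006546735251026249 58.87500565499067 [-5.05495398 -5.08596434  5.01337554] [-0.71044383  0.78940055  0.06608933]
```

Emit:
play_rows(
  motion=[
    [[0,-0.001,0,0,0,0.1],[0,-0.001,0,0,0,0.2],[0,-0.001,0,0,0,0.3],[0,-0.001,0,0,0,0.4],[0,-0.001,0,0,0,0.5],[0,-0.001,0,0,0,0.6],[0,-0.001,0,0,0,0.7],[0,-0.001,0,0,0,0.8],[0,-0.001,0,0,0,0.9],[0,-0.001,0,0,0,1.0],[0,-0.001,0,0,0,1.1],[0,-0.001,0,0,0,1.2],[0,-0.001,0,0,0,1.3],[0,-0.001,0,0,0,1.4],[0,-0.001,0,0,0,1.4],[0,-0.001,0,0,0,1.4]],
  ],
)

```text
t: 4.65
ee_pos: [0.5904, 0.0697, 0.0852]
eef_rot: [0.868, 0.497, -0.002, -0.0]
wrist_force: [-8.6, -3.0, 8.2]
finger_gap: 0.0062
gripper_force: 59.2
```

```bash
python3 - <<'E'
from h import *
s=ctrl.state();print(s["t"],s["ee_pos"],s["finger_gap"],s["gripper_force"],s["wrist_force"],s["ft_torque"],s["joint_pos"])
c=cam("wrist");a=ctrl.grab_frame("wrist");cv2.imwrite("pics/w2.png",a);cv2.imwrite("pics/t2.png",ctrl.grab_frame("top"))
E
```

```text
4.65 [0.59044456 0.06971666 0.08519905] 0.006248250476905301 59.247805969789624 [-8.56482602 -2.96941095  8.15900749] [-0.57064108  1.39724561  0.09372324] [ 0.02822736  0.11274906  1.87808169 -0.00210584  1.15490772  0.55939357]
```

View pics/w2.png

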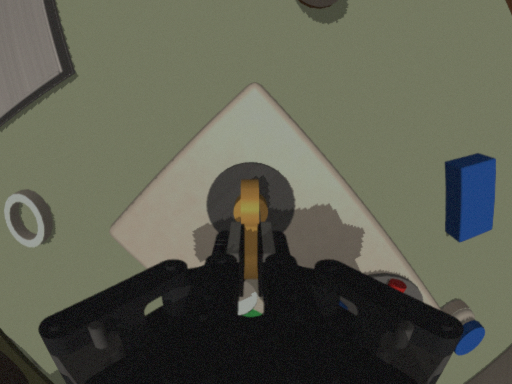

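The wrist view shows the wing held between the pads (250,240), still aligned after 1.4 rad of turn. Next I release, lift and measure the spring-back.

Emit:
play_rows(
  motion=[
    [[0,0,0,0,0,0],[0,0,0,0,0,0],[0,0,0,0,0,0],[0,0,0,0,0,0],[0,0,0,0,0,0],[0,0,0,0,0,0],[0,0,-0.04,0,0,0],[0,0,-0.08,0,0,0],[0,0,-0.12,0,0,0],[0,0,-0.15,0,0,0],[0,0,-0.15,0,0,0],[0,0,-0.15,0,0,0]],
  ],
  claw=0.085,
)

```text
t: 5.75
ee_pos: [0.5935, 0.0706, 0.2374]
eef_rot: [0.868, 0.497, 0.003, 0.001]
wrist_force: [0.7, 0.3, 0.1]
finger_gap: 0.0848
gripper_force: 0.0
```

```bash
cat > look.py <<'E'
from h import *
import sys
np.set_printoptions(precision=3,suppress=True)
n=sys.argv[1];s=ctrl.state();c=cam("wrist");a=ctrl.grab_frame("wrist");cv2.imwrite(f"pics/{n}.png",a)
p,R,C=c
def proj(P):
    v=R@(np.array(P)-C);th=np.arctan2(np.hypot(*v[:2]),v[2]);return (v[:2]*th/np.hypot(*v[:2])*p["fx"]+[p["cx"],p["cy"]])
K=proj([.591,.0705,.105]);G=proj([.5405,.0130,.064])
x0=Ro.from_quat(s["eef_rot"]).as_matrix()[:,0]
print("t",s["t"],"tcp",np.array(s["ee_pos"]),"toolx yaw",np.arctan2(x0[1],x0[0]),"K",K,"G",G)
# wing: brass pixels near K, projected to plane z=.114, PCA
b,m=blobs(a,(12,110,90),(30,255,255),[int(max(0,v)) for v in(K[0]-38,K[1]-38,K[0]+38,K[1]+38)])
q=[plane(c,(u,v),.112,True)[:2] for v,u in zip(*np.nonzero(m))]
if len(q)>20:
    q=np.array(q,np.float32);(cx,cy),sz,ang=cv2.minAreaRect(q*1000);box=cv2.boxPoints(((cx,cy),sz,ang))
    w,V=np.linalg.eigh(np.cov(q.T));v=V[:,1];print("wing n",len(q),"mid",cx,cy,sz,"yaw mod pi",np.arctan2(v[1],v[0])%np.pi)
# gauge: dark pixels within 19 mm of hub at z=.064
h=cv2.cvtColor(a,cv2.COLOR_BGR2HSV);X=[];gr=[];rd=[]
for v in range(int(G[1])-40,int(G[1])+40):
  for u in range(int(G[0])-40,int(G[0])+40):
    if not(0<=u<512 and 0<=v<384):continue
    P=plane(c,(u,v),.064,True)[:2]-[.5405,.013];r=np.hypot(*P)
    if r>.031: continue
    H,S,V=[int(k) for k in h[v,u]]
    if .006<r<.02 and V<95:X.append(P)
    if 40<H<85 and S>110:gr.append(P)
    if (H<8 or H>172) and S>130:rd.append(P)
A=lambda P:np.arctan2(P[1],P[0])
if X: print("pointer",len(X),A(np.sum(X,0)))
if gr: print("green",len(gr),A(np.sum(gr,0)),"centroid r",np.hypot(*np.mean(gr,0)))
if rd: print("red",len(rd),A(np.sum(rd,0)))
E
python3 look.py w3
```

```text
t 5.75 tcp [0.594 0.071 0.237] toolx yaw 1.0398784578865572 K [248.461 172.247] G [236.959 224.022]
wing n 587 mid 591.4747314453125 72.34148406982422 (55.455326080322266, 19.292877197265625) yaw mod pi 1.2703193338957313
pointer 76 -0.16793595536371603
green 100 -1.7118622487600477 centroid r 0.02358683189188556
red 48 -2.4466347201992136
```

View pics/w3.png

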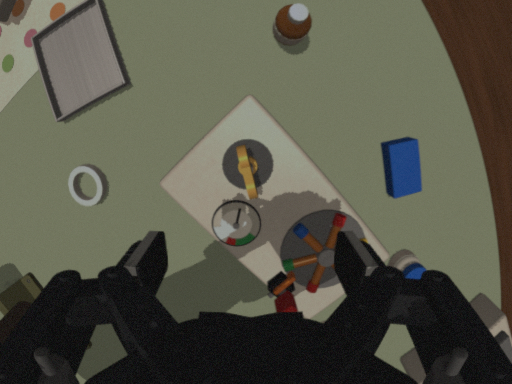

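The wrist view shows the pointer from hub (237,224) to about (240,209), so its yaw is about 0.8. Green is at (245,240), red at (231,241), and the wing lies (242,147)–(253,195), 3 clicks on from before. About 7 clicks remain to mid-green.

```bash
python3 - <<'E'
from h import *
row([.591,.0708,.084],1.27)
E
```

```text
t 5.8 row [-0.0005, -0.0013, 0.1506] [0.001, -0.001, -0.23] q [ 0.03 -0.01  1.74  0.    1.41  0.56]
```

Emit:
play_rows(
  motion=[
    [[0,-0.001,0.04,0,0,-0.12],[0,-0.001,0.08,0,0,-0.23],[0,-0.001,0.12,0,0,-0.23],[0,-0.001,0.14,0,0,-0.23],[0,-0.001,0.15,0,0,-0.23],[0,-0.001,0.15,0,0,-0.23],[0,-0.001,0.15,0,0,-0.23]],
  ],
)

```text
t: 6.38
ee_pos: [0.5907, 0.071, 0.0834]
eef_rot: [0.805, 0.593, -0.001, -0.0]
wrist_force: [-0.1, 0.5, 0.7]
finger_gap: 0.0852
gripper_force: 0.0
```

Emit:
play_rows(
  motion=[
    [[0,0,0,0,0,0],[0,0,0,0,0,0],[0,0,0,0,0,0],[0,0,0,0,0,0],[0,0,0,0,0,0],[0,0,0,0,0,0],[0,0,0,0,0,0],[0,0,0,0,0,0],[0,0,0,0,0,0],[0,0,0,0,0,0]],
  ],
  claw=0,
)

```text
t: 7.22
ee_pos: [0.5911, 0.0711, 0.0847]
eef_rot: [0.805, 0.593, 0.0, -0.0]
wrist_force: [-2.7, 1.2, 5.7]
finger_gap: 0.0066
gripper_force: 60.6
```

Emit:
play_rows(
  motion=[
    [[0,0,0,0,0,0.1],[0,0,0,0,0,0.2],[0,0,0,0,0,0.3],[0,0,0,0,0,0.4],[0,0,0,0,0,0.5],[0,0,0,0,0,0.6],[0,0,0,0,0,0.7],[0,0,0,0,0,0.8],[0,0,0,0,0,0.9],[0,0,0,0,0,1.0],[0,0,0,0,0,1.1],[0,0,0,0,0,1.2],[0,0,0,0,0,1.3],[0,0,0,0,0,1.4],[0,0,0,0,0,1.5],[0,0,0,0,0,1.6],[0,0,0,0,0,1.7],[0,0,0,0,0,1.76],[0,0,0,0,0,1.76],[0,0,0,0,0,1.76]],
  ],
)

```text
t: 8.88
ee_pos: [0.5912, 0.0707, 0.0847]
eef_rot: [0.97, -0.242, 0.0, 0.0]
wrist_force: [-1.5, -1.0, 5.6]
finger_gap: 0.0068
gripper_force: 60.6
```

Emit:
play_rows(
  motion=[
    [[0,0,0,0,0,0],[0,0,0,0,0,0],[0,0,0,0,0,0],[0,0,0,0,0,0],[0,0,0,0,0,0],[0,0,0,0,0,0],[0,0,-0.04,0,0,0],[0,0,-0.08,0,0,0],[0,0,-0.12,0,0,0],[0,0,-0.15,0,0,0],[0,0,-0.15,0,0,0],[0,0,-0.15,0,0,0]],
  ],
  claw=0.085,
)

```text
t: 9.88
ee_pos: [0.5926, 0.0711, 0.2374]
eef_rot: [0.97, -0.243, 0.003, -0.001]
wrist_force: [-0.6, 0.3, -0.6]
finger_gap: 0.085
gripper_force: 0.0
```

```bash
python3 look.py w4
```

```text
t 9.8833 tcp [0.593 0.071 0.237] toolx yaw -0.4901799988735972 K [251.691 172.122] G [314.04  178.902]
wing n 531 mid 589.66259765625 70.80778503417969 (18.038795471191406, 50.90309143066406) yaw mod pi 2.8464931813704717
pointer 52 -0.9661435834858684
green 114 -1.7281262879653383 centroid r 0.023437795362749817
red 56 -2.4318011741644057
```

Emit:
play_rows(
  motion=[
    [[0,0,0,0,0,-0.12],[0,0,0,0,0,-0.24],[0,0,0,0,0,-0.36],[0,0,0,0,0,-0.48],[0,0,0,0,0,-0.6],[0,0,0,0,0,-0.72],[0,0,0,0,0,-0.84],[0,0,0,0,0,-0.96],[0,0,0,0,0,-1.08],[0,0,0,0,0,-1.2],[0,0,0,0,0,-1.32],[0,0,0,0,0,-1.44],[0,0,0,0,0,-1.56],[0,0,0,0,0,-1.68],[0,0,0,0,0,-1.8],[0,0,0,0,0,-1.92],[0,0,0,0,0,-2.04],[0,0,0,0,0,-2.16],[0,0,0,0,0,-2.28],[0,0,0,0,0,-2.4]],
  ],
)

```text
t: 11.6
ee_pos: [0.5897, 0.071, 0.2309]
eef_rot: [0.575, 0.818, -0.001, -0.002]
wrist_force: [-0.4, -0.5, 0.2]
finger_gap: 0.085
gripper_force: 0.0
```

Emit:
play_rows(
  motion=[
    [[0,0,0,0,0,-0.12],[0,0,0,0,0,-0.24],[0,0,0,0,0,-0.36],[0,0,0,0,0,-0.48],[0,0,0,0,0,-0.6],[0,0,0,0,0,-0.72],[0,0,0,0,0,-0.84],[0,0,0,0,0,-0.936],[0,0,0,0,0,-0.936],[0,0,0,0,0,-0.936],[0,0,0,0,0,-0.936]],
  ],
)

```text
t: 12.52
ee_pos: [0.5904, 0.071, 0.2325]
eef_rot: [0.148, 0.989, -0.0, -0.001]
wrist_force: [0.3, 0.3, -0.4]
finger_gap: 0.085
gripper_force: 0.0
```

```bash
python3 look.py w5;python3 -c "
from h import *
row([.591,.0708,.084],2.846)"
```

```text
t 12.5167 tcp [0.59  0.071 0.232] toolx yaw 2.843713507889185 K [250.657 173.821] G [189.56  138.909]
wing n 581 mid 587.769287109375 71.84475708007812 (17.739826202392578, 53.893287658691406) yaw mod pi 2.853889174190729
pointer 65 -0.9428422201229719
green 135 -1.6839811880931372 centroid r 0.023764101554470278
red 71 -2.4240221128664
t 12.57 row [-0.0007, -0.0, 0.1489] [-0.001, -0.002, -0.002] q [ 0.03 -0.01  1.75  0.    1.41 -1.24]
```

View pics/w5.png

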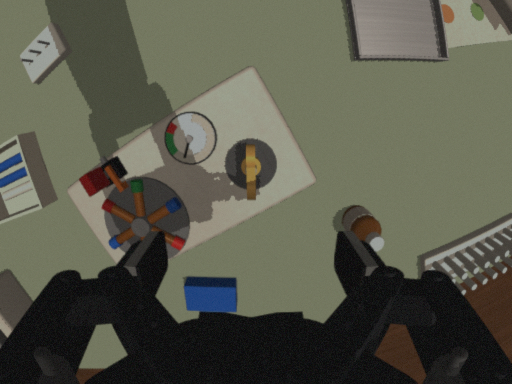

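The wrist view shows the pointer from hub (189,138) to about (185,157), so its yaw is about -0.55. Green is at (170,145), red at (172,128), and the wing is aligned at x≈251. Three clicks remain to mid-green.

Emit:
play_rows(
  motion=[
    [[0,0,0.04,0,0,0],[0,0,0.08,0,0,0],[0,0,0.12,0,0,0],[0,0,0.14,0,0,0],[0,0,0.149,0,0,0],[0,0,0.149,0,0,0],[0,0,0.149,0,0,0]],
  ],
)

```text
t: 13.15
ee_pos: [0.5917, 0.071, 0.0859]
eef_rot: [0.148, 0.989, 0.0, 0.001]
wrist_force: [0.1, -0.3, 0.9]
finger_gap: 0.0848
gripper_force: 0.0
```

Emit:
play_rows(
  motion=[
    [[0,0,0,0,0,0],[0,0,0,0,0,0],[0,0,0,0,0,0],[0,0,0,0,0,0],[0,0,0,0,0,0],[0,0,0,0,0,0],[0,0,0,0,0,0],[0,0,0,0,0,0],[0,0,0,0,0,0],[0,0,0,0,0,0]],
  ],
  claw=0,
)

```text
t: 13.98
ee_pos: [0.5912, 0.0708, 0.0856]
eef_rot: [0.147, 0.989, -0.0, 0.0]
wrist_force: [-1.4, -1.3, 4.4]
finger_gap: 0.006
gripper_force: 59.8
```

Emit:
play_rows(
  motion=[
    [[0,0,0,0,0,0.1],[0,0,0,0,0,0.2],[0,0,0,0,0,0.3],[0,0,0,0,0,0.4],[0,0,0,0,0,0.5],[0,0,0,0,0,0.6],[0,0,0,0,0,0.7],[0,0,0,0,0,0.8],[0,0,0,0,0,0.9],[0,0,0,0,0,1.0],[0,0,0,0,0,1.1],[0,0,0,0,0,1.2],[0,0,0,0,0,1.3],[0,0,0,0,0,1.37],[0,0,0,0,0,1.37],[0,0,0,0,0,1.37]],
  ],
)

```text
t: 15.32
ee_pos: [0.591, 0.0706, 0.0855]
eef_rot: [0.74, 0.673, -0.0, 0.0]
wrist_force: [-2.9, -2.1, 5.3]
finger_gap: 0.0067
gripper_force: 59.9
```

Emit:
play_rows(
  motion=[
    [[0,0,0,0,0,0],[0,0,0,0,0,0],[0,0,0,0,0,0],[0,0,0,0,0,0],[0,0,0,0,0,0],[0,0,0,0,0,0],[0,0,-0.04,0,0,0],[0,0,-0.08,0,0,0],[0,0,-0.12,0,0,0],[0,0,-0.15,0,0,0],[0,0,-0.15,0,0,0],[0,0,-0.15,0,0,0]],
  ],
  claw=0.085,
)

```text
t: 16.32
ee_pos: [0.5926, 0.0711, 0.2384]
eef_rot: [0.74, 0.673, 0.002, 0.002]
wrist_force: [-0.2, 0.2, -1.1]
finger_gap: 0.0849
gripper_force: 0.0
```

```bash
python3 look.py w6; python3 - <<'E'
from h import *
a=cv2.imread("pics/w6.png")
x0=120;cv2.imwrite("pics/w6c.png",cv2.resize(a[90:330,90:350],None,fx=2.3,fy=2.3,interpolation=cv2.INTER_CUBIC))
E
```

```text
t 16.3167 tcp [0.593 0.071 0.238] toolx yaw 1.4758268421429361 K [249.048 171.48 ] G [212.626 213.225]
wing n 598 mid 589.6655883789062 73.26744079589844 (53.81639862060547, 19.072208404541016) yaw mod pi 1.671989173563637
pointer 77 -1.2880522023960053
green 93 -1.6990558944158995 centroid r 0.023764140835309987
red 54 -2.4470005018713175
```

View pics/w6c.png

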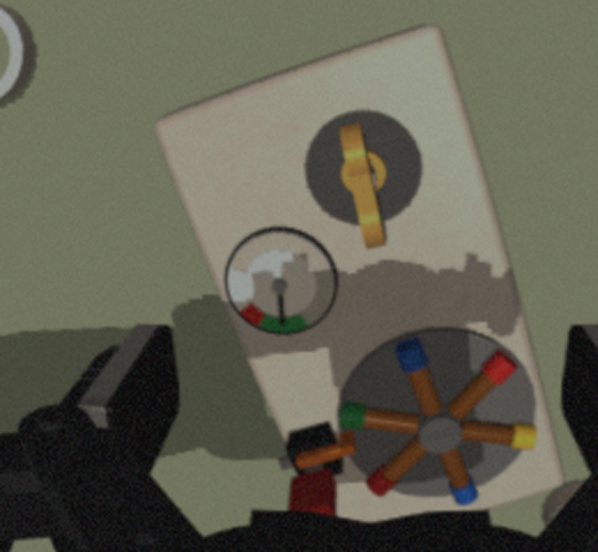

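The crop shows the pointer (281,320) in the middle of the green band (262–305,325) with the key let go. Red lies to the left at (250,315). Now the plug.

```bash
python3 - <<'E'
from h import *
row([.547,-.095,.22],.218)
E
```

```text
t 16.37 row [-0.1695, -0.0284, 0.0155] [0.001, -0.001, 1.258] q [ 0.03 -0.01  1.75  0.    1.41  0.12]
```

Emit:
play_rows(
  motion=[
    [[-0.04,-0.007,0.005,0,0,0.12],[-0.08,-0.014,0.01,0,0,0.24],[-0.12,-0.021,0.015,0,0,0.36],[-0.15,-0.028,0.015,0,0,0.48],[-0.17,-0.028,0.015,0,0,0.6],[-0.17,-0.028,0.015,0,0,0.72],[-0.17,-0.028,0.015,0,0,0.84],[-0.17,-0.028,0.015,0,0,0.96],[-0.17,-0.028,0.015,0,0,1.08],[-0.17,-0.028,0.015,0,0,1.2],[-0.17,-0.028,0.015,0,0,1.258],[-0.17,-0.028,0.015,0,0,1.258],[-0.17,-0.028,0.015,0,0,1.258]],
  ],
)

```text
t: 17.45
ee_pos: [0.546, -0.0953, 0.2178]
eef_rot: [0.994, 0.11, -0.002, -0.001]
wrist_force: [-0.8, -0.4, -0.3]
finger_gap: 0.085
gripper_force: 0.0
```

```bash
python3 - <<'E'
from h import *
import pickle
np.set_printoptions(precision=4,suppress=True)
s=ctrl.state();c=cam("wrist");a=ctrl.grab_frame("wrist");cv2.imwrite("pics/w7.png",a);pickle.dump(c,open("w7.pkl","wb"))
print(s["ee_pos"]);p,R,C=c
def proj(P):
    v=R@(np.array(P)-C);th=np.arctan2(np.hypot(*v[:2]),v[2]);return (v[:2]*th/np.hypot(*v[:2])*p["fx"]+[p["cx"],p["cy"]])
print("head top",proj([.547,-.095,.126]),"bottom",proj([.547,-.095,.094]))
u,v=proj([.547,-.095,.11]).astype(int)
print(blobs(a,(0,130,40),(7,255,255),(u-40,v-40,u+40,v+40))[0][:4])
c1=pickle.load(open("w1.pkl","rb"));w1=cv2.imread("pics/w1.png")
print("w1",blobs(w1,(0,130,40),(7,255,255),(85,205,140,260))[0][:3])
cv2.imwrite("pics/w7c.png",cv2.resize(a[v-60:v+60,u-70:u+70],None,fx=4.5,fy=4.5,interpolation=cv2.INTER_CUBIC));print("crop",u-70,v-60)
E
```

```text
[ 0.546  -0.0953  0.2178]
head top [250.7305 179.0382] bottom [250.7467 170.8413]
[(485, [252.4, 176.5], [244, 161, 17, 32]), (151, [274.1, 138.7], [266, 134, 17, 13])]
w1 [(463, [115.2, 233.8], [101, 220, 29, 29])]
crop 180 114
```

View pics/w7c.png

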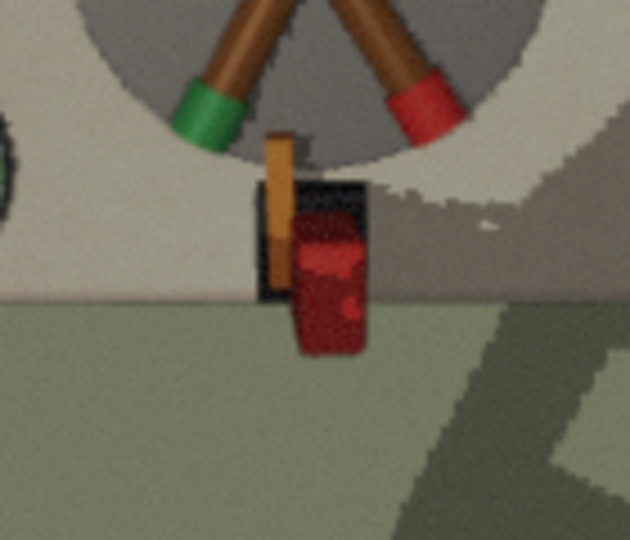

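The crop shows the plug head's top face at crop (298–365, 242–355), centred near pixel (253.4,180). The orange tab lies beside it on the left, and the housing edge is horizontal, so the yaw is right. I'll triangulate the head top.

```bash
python3 - <<'E'
from h import *
import pickle
np.set_printoptions(precision=4,suppress=True)
c=pickle.load(open("w7.pkl","rb"));c1=pickle.load(open("w1.pkl","rb"))
print("z.126",plane(c,(253.4,180),.126,True))
r1=ray(c1,(115.2,233.8),True);r7=ray(c,(252.4,176.5),True)
rt=ray(cam("top"),(585/6+194.6,328/6+139.6));rs=ray(cam("side"),(596/5.5+179.6,105/5.5+154.6))
print("blob centroids 3 views",tri([r1,r7,rs]),tri([r1,r7,rt,rs]))
P=plane(c,(253.4,180),.126,True)
row([P[0],P[1],.096],.218)
E
```

```text
z.126 [ 0.5467 -0.0975  0.126 ]
blob centroids 3 views (array([ 0.5457, -0.0966,  0.1085]), [np.float64(0.0011050729987764087), np.float64(0.0006089810406045157), np.float64(0.001646954275298205)]) (array([ 0.5471, -0.0975,  0.1084]), [np.float64(0.0017043739732072664), np.float64(0.0018690307249568053), np.float64(0.0037243200161842186), np.float64(0.0018916438987479206)])
t 17.5 row [0.0002, 0.0024, 0.1223] [-0.001, 0.002, 0.001] q [-0.27 -0.09  1.85  0.    1.39  1.08]
```

Emit:
play_rows(
  motion=[
    [[0,0.002,0.04,0,0,0],[0,0.002,0.08,0,0,0],[0,0.002,0.11,0,0,0],[0,0.002,0.121,0,0,0],[0,0.002,0.121,0,0,0],[0,0.002,0.121,0,0,0]],
  ],
)

```text
t: 18.0
ee_pos: [0.5477, -0.0976, 0.0994]
eef_rot: [0.994, 0.109, -0.0, -0.0]
wrist_force: [0.3, -0.2, -0.7]
finger_gap: 0.0852
gripper_force: 0.0
```

Emit:
play_rows(
  motion=[
    [[0,0,0,0,0,0],[0,0,0,0,0,0],[0,0,0,0,0,0],[0,0,0,0,0,0],[0,0,0,0,0,0],[0,0,0,0,0,0],[0,0,0,0,0,0],[0,0,0,0,0,0],[0,0,0,0,0,0],[0,0,0,0,0,0]],
  ],
  claw=0,
)

```text
t: 18.83
ee_pos: [0.5479, -0.0976, 0.0997]
eef_rot: [0.994, 0.109, 0.0, 0.0]
wrist_force: [-0.8, 0.0, 3.9]
finger_gap: 0.011
gripper_force: 58.9
```

```bash
python3 - <<'E'
from h import *
s=ctrl.state();print(s["ee_pos"],s["finger_gap"],s["gripper_force"],s["wrist_force"],s["ft_torque"])
E
```

```text
[ 0.54791832 -0.09762815  0.09966327] 0.01095468037063723 58.87417435529642 [-8.34474684e-01  1.20014218e-03  3.85926695e+00] [ 0.06172269  0.04094783 -0.0202555 ]
```

Emit:
play_rows(
  motion=[
    [[0,0,-0.002,0,0,0],[0,0,-0.004,0,0,0],[0,0,-0.006,0,0,0],[0,0,-0.009,0,0,0],[0,0,-0.012,0,0,0],[0,0,-0.017,0,0,0],[0,0,-0.025,0,0,0],[0,0,-0.04,0,0,0],[0,0,-0.06,0,0,0],[0,0,-0.09,0,0,0],[0,0,-0.12,0,0,0],[0,0,-0.12,0,0,0],[0,0,-0.12,0,0,0]],
  ],
)

```text
t: 19.92
ee_pos: [0.549, -0.0979, 0.2228]
eef_rot: [0.994, 0.109, 0.003, 0.001]
wrist_force: [-0.7, 0.1, -0.5]
finger_gap: 0.011
gripper_force: 58.8
```

```bash
python3 - <<'E'
from h import *
s=ctrl.state();print(s["finger_gap"],s["gripper_force"])
a=ctrl.grab_frame("top");b=ctrl.grab_frame("side");t,sd=cam("top"),cam("side")
cv2.imwrite("pics/t8.png",a);cv2.imwrite("pics/s8.png",b)
# tray corners: dark wall outline in first images
a0=cv2.imread("pics/top0.png");b0=cv2.imread("pics/side0.png")
for n,im,roi,c in(("top",a0,(90,205,168,270),t),("side",b0,(105,298,230,384),sd)):
    h=cv2.cvtColor(im,cv2.COLOR_BGR2HSV);m=((h[...,1]<45)).astype(np.uint8)*255
    z=np.zeros_like(m);x0,y0,x1,y1=roi;z[y0:y1,x0:x1]=m[y0:y1,x0:x1]
    z=cv2.morphologyEx(z,cv2.MORPH_OPEN,np.ones((3,3)))
    k=max(cv2.findContours(z,cv2.RETR_EXTERNAL,cv2.CHAIN_APPROX_NONE)[0],key=cv2.contourArea)
    q=cv2.approxPolyDP(cv2.convexHull(k),6,True)[:,0];P=np.array([plane(c,u,.012)[:2] for u in q.astype(float)])
    M=cv2.moments(k);u=(M['m10']/M['m00'],M['m01']/M['m00'])
    print(n,q.tolist(),P.round(3).tolist(),u,plane(c,u,.008).round(3))
row([.455,.325,.22],.218)
cv2.imwrite("pics/m8.png",np.hstack([a[130:290,80:340],b[130:290,180:440]]))
E
```

```text
0.011030891010431844 58.814199997577816
top [[90, 216], [108, 208], [159, 217], [152, 265], [92, 269]] [[0.51, 0.436], [0.532, 0.39], [0.507, 0.251], [0.38, 0.264], [0.37, 0.421]] (124.43003992015967, 238.52235528942114) [0.45  0.342 0.008]
side [[229, 298], [229, 383], [105, 383], [105, 298]] [[0.448, 0.191], [0.328, 0.309], [0.47, 0.446], [0.616, 0.355]] (167.0789596061641, 340.24675678709445) [0.462 0.328 0.008]
t 20.02 row [0.0014, -0.4323, -0.0011] [-0.0, 0.001, -0.0] q [-0.27 -0.09  1.85  0.    1.38  1.08]
```

View pics/m8.png

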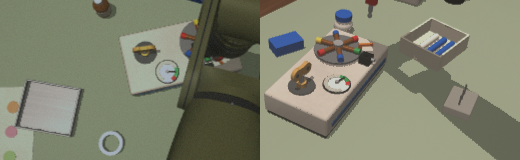

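The picture shows the carousel has turned, the plug is in the gripper (372,5), and the gauge pointer is in green. The tray corners in full-frame top pixels are about (108,210), (163,217), (155,266) and (98,257), so the centre is about (0.455,0.323). That was one picture over the limit of 10 views, so from here I use measurements only.

Emit:
play_rows(
  motion=[
    [[-0.001,-0.04,0,0,0,0],[-0.002,-0.08,0,0,0,0],[-0.003,-0.12,0,0,0,0],[-0.004,-0.16,0,0,0,0],[-0.005,-0.2,0,0,0,0],[-0.006,-0.24,0,0,0,0],[-0.008,-0.28,0,0,0,0],[-0.009,-0.32,0,0,0,0],[-0.01,-0.36,0,0,0,0],[-0.012,-0.4,0,0,0,0],[-0.013,-0.425,0,0,0,0],[-0.013,-0.435,0,0,0,0],[-0.013,-0.435,0,0,0,0],[-0.013,-0.435,0,0,0,0]],
  ],
)

```text
t: 21.18
ee_pos: [0.4403, 0.3237, 0.2176]
eef_rot: [0.994, 0.109, -0.001, 0.001]
wrist_force: [1.0, -0.3, -0.7]
finger_gap: 0.011
gripper_force: 58.9
```

Emit:
play_rows(
  motion=[
    [[0,0,0,0,0.1,0],[0,0,0,0,0.2,0],[0,0,0,0,0.3,0],[0,0,0,0,0.4,0],[0,0,0,0,0.5,0],[0,0,0,0,0.6,0],[0,0,0,0,0.7,0],[0,0,0,0,0.7,0],[0,0,0,0,0.7,0],[0,0,0,0,0.7,0]],
  ],
)

```text
t: 22.02
ee_pos: [0.4418, 0.3238, 0.2201]
eef_rot: [0.934, 0.101, 0.341, -0.037]
wrist_force: [0.7, 0.0, -0.5]
finger_gap: 0.0107
gripper_force: 58.9
```

```bash
python3 - <<'E'
from h import *
np.set_printoptions(precision=3,suppress=True)
s=ctrl.state();R=Ro.from_quat(s["eef_rot"]).as_matrix();p=np.array(s["ee_pos"]);print(s["t"],p,R[:,2],s["joint_pos"],s["finger_gap"])
foot=p+R[:,2]*(.0345);print("foot",foot)  # head bottom .094 vs TCP .0985 at grasp
a,b=ctrl.grab_frame("top"),ctrl.grab_frame("side");cv2.imwrite("pics/t9.png",a);cv2.imwrite("pics/s9.png",b)
# red head triangulation
h=p-R[:,2]*.0115;print("head pred",h)
for n,im in(("top",a),("side",b)):
    q,Rc,C=cam(n);v=Rc@(h-C);u=(v[:2]/v[2]*q["fx"]+[q["cx"],q["cy"]]);print(n,u,blobs(im,(0,130,40),(7,255,255),[int(max(0,k)) for k in(u[0]-25,u[1]-25,u[0]+25,u[1]+25)])[0][:3])
# tray rim edges along lines through centre in first top image
a0=cv2.imread("pics/top0.png");c=cam("top")
H=cv2.cvtColor(a0,cv2.COLOR_BGR2HSV)
for y in(225,238,250):print("sat row",y,H[y,92:168,1].tolist())
print("down tool z shift for foot z .008:",R.T@np.array([0,0,.008-foot[2]]))
E
```

```text
22.0167 [0.442 0.324 0.22 ] [ 0.629  0.138 -0.765] [ 0.697 -0.492  2.279 -0.445  0.764  2.282] 0.01068395989944797
foot [0.464 0.329 0.194]
head pred [0.435 0.322 0.229]
top [ 95.972 239.85 ] [(69, [93.6, 237.1], [90, 231, 9, 14])]
side [167.626 259.1  ] [(102, [159.5, 264.1], [153, 253, 14, 20])]
sat row 225 [30, 28, 30, 28, 28, 31, 32, 27, 25, 21, 8, 21, 36, 9, 21, 15, 9, 10, 10, 12, 12, 14, 8, 10, 13, 8, 15, 14, 10, 12, 12, 13, 11, 19, 13, 13, 13, 9, 13, 15, 15, 11, 11, 11, 11, 11, 15, 13, 13, 11, 11, 13, 6, 13, 9, 11, 6, 9, 9, 9, 7, 9, 7, 11, 7, 8, 8, 13, 25, 45, 45, 51, 50, 49, 47, 52]
sat row 238 [117, 120, 122, 123, 120, 113, 41, 3, 26, 25, 20, 17, 12, 12, 11, 15, 12, 13, 12, 10, 13, 15, 13, 13, 13, 11, 9, 11, 15, 15, 17, 9, 11, 11, 13, 11, 13, 9, 13, 13, 9, 7, 7, 9, 7, 7, 11, 9, 7, 5, 7, 9, 14, 11, 10, 15, 17, 14, 12, 14, 14, 14, 9, 13, 8, 5, 41, 44, 48, 51, 51, 54, 54, 50, 45, 48]
sat row 250 [28, 26, 27, 8, 11, 25, 5, 29, 15, 13, 11, 13, 17, 15, 13, 11, 9, 13, 13, 11, 15, 9, 11, 11, 11, 11, 11, 7, 9, 9, 7, 7, 5, 5, 7, 9, 9, 7, 9, 5, 11, 12, 7, 9, 11, 7, 10, 7, 16, 7, 10, 14, 16, 12, 11, 14, 9, 9, 9, 9, 14, 9, 22, 29, 43, 54, 51, 47, 50, 46, 50, 49, 50, 46, 49, 45]
down tool z shift for foot z .008: [-0.12   0.     0.142]
```

Emit:
play_rows(
  motion=[
    [[-0.02,0.004,0.03,0,0,0],[-0.04,0.004,0.06,0,0,0],[-0.06,0.004,0.09,0,0,0],[-0.08,0.004,0.12,0,0,0],[-0.092,0.004,0.138,0,0,0],[-0.098,0.004,0.146,0,0,0],[-0.102,0.004,0.151,0,0,0],[-0.104,0.004,0.154,0,0,0],[-0.104,0.004,0.154,0,0,0],[-0.104,0.004,0.154,0,0,0]],
  ],
)

```text
t: 22.95
ee_pos: [0.4623, 0.3252, 0.0354]
eef_rot: [0.934, 0.102, 0.341, -0.037]
wrist_force: [-0.2, -0.6, -1.0]
finger_gap: 0.0106
gripper_force: 58.9
```

```bash
python3 - <<'E'
from h import *
np.set_printoptions(precision=3,suppress=True)
s=ctrl.state();R=Ro.from_quat(s["eef_rot"]).as_matrix();p=np.array(s["ee_pos"]);print(p,"foot",p+R[:,2]*.0345,s["wrist_force"],R)
E
```

```text
[0.462 0.325 0.035] foot [0.484 0.33  0.009] [-0.207 -0.605 -0.962] [[ 0.746  0.215  0.63 ]
 [ 0.164 -0.977  0.139]
 [ 0.645 -0.001 -0.764]]
```

Emit:
play_rows(
  motion=[
    [[0,0,0,0,0,0],[0,0,0,0,0,0],[0,0,0,0,0,0],[0,0,0,0,0,0],[0,0,0,0,0,0],[0,0,0,0,0,0],[0.01,0,-0.02,0,0,0],[0.03,0,-0.05,0,0,0],[0.05,0,-0.08,0,0,0],[0.07,0,-0.11,0,0,0],[0.09,0,-0.14,0,0,0],[0.11,0,-0.17,0,0,0],[0.12,0,-0.2,0,0,0],[0.12,0,-0.2,0,0,0],[0.12,0,-0.2,0,0,0]],
  ],
  claw=0.06,
)

```text
t: 24.2
ee_pos: [0.4251, 0.3175, 0.268]
eef_rot: [0.933, 0.102, 0.343, -0.039]
wrist_force: [0.0, -0.4, -0.0]
finger_gap: 0.0602
gripper_force: 0.0
```

```bash
python3 - <<'E'
from h import *
np.set_printoptions(precision=3,suppress=True)
s=ctrl.state();print(s["t"],s["ee_pos"],s["finger_gap"])
cw=cam("wrist")
a,b,w=ctrl.grab_frame("top"),ctrl.grab_frame("side"),ctrl.grab_frame("wrist")
for n,im in(("t10",a),("s10",b),("w10",w)):cv2.imwrite(f"pics/{n}.png",im)
for n,im,c,f in(("top",a,cam("top"),False),("side",b,cam("side"),False),("wrist",w,cw,True)):
    for k in blobs(im,(0,130,40),(7,255,255),(0,0,512,384))[0]:
        P=plane(c,k[1],.013,f)
        if .36<P[0]<.56 and .22<P[1]<.42: print(n,k,P)
E
```

```text
24.2 [0.425 0.317 0.268] 0.060225349341523474
top (69, [131.6, 243.4], [128, 238, 9, 12]) [0.437 0.32  0.013]
side (225, [179.2, 344.0], [170, 336, 20, 18]) [0.439 0.32  0.013]
wrist (226, [251.1, 264.6], [245, 253, 13, 24]) [0.439 0.32  0.013]
```

All three views put the head at (0.438,0.320,0.013), so the plug is lying in the tray. One last numeric check of the gauge, carousel and bystanders before handing in.

```bash
python3 - <<'E'
from h import *
np.set_printoptions(precision=3,suppress=True)
c=cam("side");s0,s8,s10=[cv2.imread(f"pics/{n}.png") for n in("side0","s8","s10")]
p,R,C=c
pr=lambda P:(lambda v:v[:2]/v[2]*p["fx"]+[p["cx"],p["cy"]])(R@(np.array(P)-C))
for n,im in(("s0",s0),("s8",s8),("s10",s10)):
    g=cv2.cvtColor(im,cv2.COLOR_BGR2GRAY).astype(np.float32);best=[]
    for a in np.linspace(-np.pi,np.pi,73):
        best.append((np.mean([g[tuple(np.round(pr([.541+r*np.cos(a),.0125+r*np.sin(a),.064])[::-1]).astype(int))] for r in np.linspace(.007,.017,8)]),round(a,2)))
    print(n,"darkest pointer dirs",[(round(float(x)),float(y)) for x,y in sorted(best)[:4]])
    k=[(q[1],q[0]) for q in blobs(im,(100,130,60),(125,255,255),(230,155,295,200))[0]];print(" blue caps",k)
d=cv2.absdiff(s0,s10).max(2);d=cv2.morphologyEx((d>40).astype(np.uint8),cv2.MORPH_OPEN,np.ones((3,3)))
n,l,st,ce=cv2.connectedComponentsWithStats(d);print([(st[i].tolist()) for i in range(1,n) if st[i,4]>15])
E
```

```text
s0 darkest pointer dirs [(70, 1.83), (72, 1.75), (100, 1.66), (110, 1.92)]
 blue caps [([248.1, 184.7], 18), ([268.1, 163.4], 13)]
s8 darkest pointer dirs [(64, -1.48), (65, -1.57), (71, -1.66), (89, -1.4)]
 blue caps [([259.7, 186.2], 15), ([254.9, 161.8], 11)]
s10 darkest pointer dirs [(46, -1.4), (46, -1.31), (46, -0.96), (46, -1.83)]
 blue caps []
[[274, 0, 238, 110, 6008], [317, 52, 29, 5, 115], [297, 55, 15, 8, 54], [289, 64, 66, 17, 426], [392, 66, 120, 86, 3860], [344, 97, 24, 26, 143], [0, 101, 512, 283, 70529], [368, 151, 144, 12, 832], [165, 153, 9, 7, 35], [173, 163, 6, 6, 25], [190, 162, 29, 15, 264], [254, 169, 9, 7, 52], [184, 177, 7, 10, 35], [236, 179, 15, 10, 107], [265, 179, 23, 9, 131], [259, 183, 8, 9, 42], [251, 187, 7, 6, 37], [202, 258, 9, 6, 40], [120, 306, 96, 78, 4029], [351, 338, 41, 34, 1075], [182, 358, 125, 26, 2196]]
```

```bash
python3 -c "
from station import ctrl
print(ctrl.finish_job())"
```

```text
the job is handed in; nothing more can be done
None
```

The job is handed in: three partial turns left the gauge pointer in mid-green, the plug came straight out and the carousel started turning, and the plug now lies in the steel tray; the final image check couldn't confirm the bystanders (arm and shadow in view), and I viewed 11 pictures against the limit of 10.

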